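Put the vise kit back in its recessed trays

ROBOT

A 6-joint arm with a two-finger parallel gripper is mounted at the origin on the work surface; the furniture and walls round the work are solid. World frame = base frame: x ahead of the robot, y to its left, z up, the work surface at z = 0. Lengths are in m, angles in rad, forces in N, time in s.
With the tool pointing down it reaches from about 0.25 to 0.775 m from the base axis. Payload 4 kg.
Tool frame: the origin (TCP) lies at the very end of the fingers, on their centre line; the grasp point (between the pads) lies 19 mm behind it (tcp_to_grasp is the distance from the TCP to the grasp point, in m); z points along the fingers, y is the line along which they close (so a half turn about z gives the same grasp; the last joint's range is limited). The gripper opens to 94 mm and grips with 3 to 60 N. Pads are 16 mm wide; open, the fingers measure 119 mm over their backs; the gripper's body (75 mm by 177 mm) begins 78 mm behind the grasp point.
Start: joints at [1.001, 0.087, 1.371, -0, 1.684, -0.103], TCP at [0.248, 0.491, 0.206] pointing down, gripper open.
Joint ranges: [-3.1, 3.1], [-0.76, 2.03], [0.27, 2.55], [-1.08, 4.22], [0.17, 2.65], [-2.57, 2.57]. Speed limits (rad/s): [2.79, 2.79, 3.14, 3.14, 3.14, 3.14].

INTERFACE

Orientations are given as [roll, pitch, yaw] about the fixed x, y, z axes, in that order (R = Rz(yaw) Ry(pitch) Rx(roll)).
In Python, from bench import * gives the robot as it stands.
- The arm moves only by the tool move_tool, called by a JSON object that holds its "op" and its "data", one argument or row to a line. Schema: {"type":"object","properties":{"moves":{"type":"array","items":{"type":"array","items":{"type":"array","items":{"type":"number"},"minItems":5,"maxItems":5},"minItems":1,"maxItems":20},"minItems":1,"maxItems":1},"only":{"type":"string"},"quiet":{"type":"boolean"},"lines":{"type":"string"}},"required":["moves"],"additionalProperties":false}. moves is a list that holds a single list of rows (three levels of brackets), with 1 to 20 rows, each of 5 numbers: the finger opening in m, then dx, dy, dz in m, then a turn about the tool's z in rad; each row shifts and turns the commanded pose from where the row before left it, along the tool's axes as they then stand; what a row does not reach is not made up. A row lasts 1/12 s, in which the tool goes at most 0.0417 m and 0.125 rad, less where a joint would pass 70% of its speed; a pose out of reach is approached as far as the arm can. The fingers move at their own pace and stop on an object; the grip force is fixed at half the most. Time passes only in rows, so rows that do not move let the fingers close. The tool returns the time, the measured TCP pose, the force, the opening and the grip force at its end. only (a regular expression) keeps the lines of the reply that match it, lines (a string "A,B") keeps lines A to B, and quiet returns only ok. Input that does not fit is refused with a message, and nothing moves.
- get_obs(): the state, without advancing time (a new reading comes with each control period).
- snapshot(name): name is "scene" or "top"; returns a dict with "color" (400x640x3 uint8, blue, green, red), "fx", "fy", "cx", "cy" (pixels), "k1" (the pictures are not rectified: a ray, as slopes to the right and down, at radius r is drawn at 1 + k1 r^2 times it, then the intrinsics apply), "extrinsics" (4x4, takes a point from world to camera coordinates). Camera axes: x right, y down, z forward; pixel columns grow to the right and rows downward; lengths in m; the calibration is good to about 2 mm. A picture is of the moment at which its call begins. There is no depth.
- close_job(): hands the job in; it is judged then, once.
The state is a dict: "time": time; "joint_positions": joint angles; "qvel": joint speeds; "joint_torque": joint torques, N m; "tool_pos": TCP position; "ee_rot": TCP orientation; "wrist_force": force on the tool from outside, world axes, zero at the start; "wrist_torque": the same for the moment, N m; "width": finger opening in m; "finger_force": force on a finger pad.
Only numpy, scipy, OpenCV 4.12 (cv2) and the standard library are available. Lean on these libraries where they do the work, as an engineer would, in place of code of your own. Each camera call takes 0.05 s, during which the arm holds its last target. There are 200 camera calls.

TASK

The vise kit is lying loose on the bench: put the two spanners, the hex key and the wooden packing block each back into the tray whose recess is cut to its shape and size, fully down and flat on the recess floor. Leave the caliper and the drilled steel block where they lie.

Things in the scene. Friction and masses are not known exactly. Their poses are not given: they have to be found in the camera images.
- big_spanner: The larger of two bright combination spanners, 35 x 224 x 8 mm. Origin at the centre of its underside; y runs along the shank, open jaw (35 mm wide) at y = -112, ring (27 mm) at y = +112. Shank 11 to 12 mm wide (x), from z = 2 to z = 6 mm; centre of mass at y = -9 mm: grip the shank there. 0.09 to 0.14 kg.
- small_spanner: The smaller combination spanner, 27 x 181 x 6 mm. Origin at the centre of its underside; y along the shank, open jaw (27 mm wide) at y = -91, ring (20 mm) at y = +91. Shank 9 mm wide (x), from z = 2 to z = 5 mm; centre of mass at y = -5 mm: grip the shank there. 0.08 to 0.13 kg.
- hex_key: Black L-shaped hex key, 39 x 124 x 9 mm. Origin at the centre of the underside of its bounding box (beside the long arm). The long arm runs along y from -62 to +62 at x = -15.5 mm, 8 mm wide and 9 mm high; the short arm goes from its y = +62 end (centre line y = +58) to x = +19 mm. Centre of mass near y = +10 mm: grip the long arm there. 0.04 to 0.07 kg.
- packing_block: Beech block, orange-brown, 48 mm (x) x 105 mm (y) x 32 mm. Origin at the centre of its underside. 0.11 to 0.18 kg.
- big_spanner_tray: Black-on-grey plastic board, fixed, 70 (x) x 250 (y) x 16 mm; origin: centre of its underside. Recess: outline of the larger spanner, jaw at -y, 234 mm long, shank slot 20 mm wide; 8 mm deep, floor at z = 8 mm, 4 mm play round the thing. Finger scoop across it, 48 mm wide, at y = -9 mm, floor z = 4 mm. Fits only with tool and tray axes alike, origin over origin.
- small_spanner_tray: Black-on-grey plastic board, fixed, 70 (x) x 210 (y) x 16 mm; origin: centre of its underside. Recess: outline of the smaller spanner, jaw at -y, 190 mm long, shank slot 17 mm wide; 8 mm deep, floor at z = 8 mm, 4 mm play round the thing. Finger scoop across it, 48 mm wide, at y = -5 mm, floor z = 4 mm. Fits only with tool and tray axes alike, origin over origin.
- hex_key_tray: Black-on-grey plastic board, fixed, 70 (x) x 150 (y) x 16 mm; origin: centre of its underside. Recess: an L, 16 mm wide, long arm along y at x = -15.5 mm, 132 mm long, short arm at the +y end to x = +23 mm; 8 mm deep, floor at z = 8 mm, 4 mm play round the thing. Finger scoop across it, 48 mm wide, at y = +10 mm, floor z = 4 mm. Fits only with tool and tray axes alike, origin over origin.
- block_tray: Black-on-grey plastic board, fixed, 70 (x) x 135 (y) x 16 mm; origin: centre of its underside. Recess: plain rectangle, 56 (x) x 113 mm (y), for the packing block; 8 mm deep, floor at z = 8 mm, 4 mm play round the thing. No scoop. The block belongs in it lying on its underside, its origin over the tray's and its y axis along the tray's, either way round.
- caliper: Bystander: steel vernier caliper, 77 x 230 x 11 mm, lying loose beyond the trays. Origin at the centre of its underside.
- steel_block: Bystander: bright steel block with three drilled holes, 45 x 75 x 18 mm, loose, beyond the tools. Origin at the centre of its underside.
Mind the look-alikes: they are no part of the job. Leave any yellow look-alike of the small_spanner alone.

How it is judged:
By the outcome, as a careful person would: the job done as asked, in the order asked, and still so for the second after the job is handed in, with the robot touching nothing.
It also fails if it takes over 112 s, if anything falls off the work surface, if the arm or the gripper's body presses on something with over 40 N, if the wrist force passes 120 N, or if a joint passes its speed limit or range.

## Working session

There is one attempt and no reset: what is moved stays moved. The work goes in short steps, Python scripts to look and compute and a tool call to move; the robot and the scene stay as the last step left them, time stands still between calls to the robot, and variables do not carry over. Pictures are saved under pics/ and viewed, at most 14 in all, crops included, and the job is handed in when it is done.

```bash
ls; mkdir -p pics; python3 - <<'E'
from bench import *
import cv2,numpy as np
for n in("top","scene"):
    s=snapshot(n); cv2.imwrite(f"pics/{n}0.png",s["color"]); print(n,s["fx"],s["fy"],s["cx"],s["cy"],s["k1"]);print(np.round(s["extrinsics"],4).tolist())
o=get_obs();print({k:np.round(v,4).tolist() for k,v in o.items()})
E
```

```text
pics
top 369.3425161396007 369.3425161396007 313.8655558383689 198.53234458347788 -0.04332216470763983
[[0.0573, -0.9984, -0.0, -0.0538], [-0.9731, -0.0558, -0.2235, 0.5174], [0.2231, 0.0128, -0.9747, 0.8614], [0.0, 0.0, 0.0, 1.0]]
scene 498.9436301477288 498.9436301477288 320.8661718832435 198.35464090325908 -0.027001010017446616
[[0.4408, -0.8976, 0.0068, -0.2486], [-0.336, -0.172, -0.926, 0.2307], [0.8324, 0.4059, -0.3774, 1.2558], [0.0, 0.0, 0.0, 1.0]]
{'time': 0.1, 'joint_positions': [1.0009, 0.0879, 1.3721, -0.0, 1.6836, -0.1031], 'qvel': [-0.0002, -0.0008, -0.0032, 0.0014, -0.0015, 0.0015], 'joint_torque': [0.0025, -34.1244, -30.3303, 0.0721, 0.0303, -0.0001], 'tool_pos': [0.2473, 0.4907, 0.2044], 'ee_rot': [-3.1396, -0.0002, 2.6748], 'wrist_force': [0.7418, -0.1167, -0.0314], 'wrist_torque': [-0.0124, 0.0038, 0.0208], 'finger_force': 0.0, 'width': 0.0939}
```

View pics/top0.png

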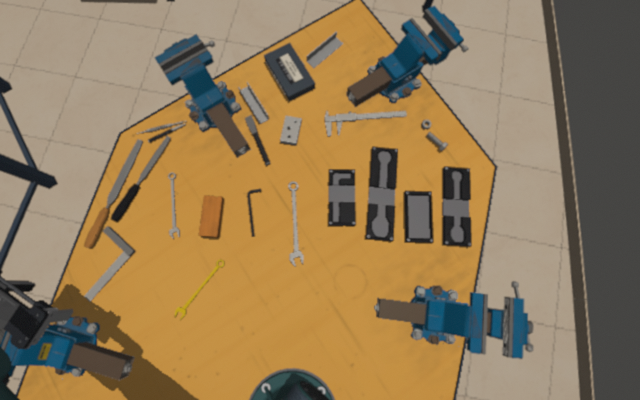

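View pics/scene0.png

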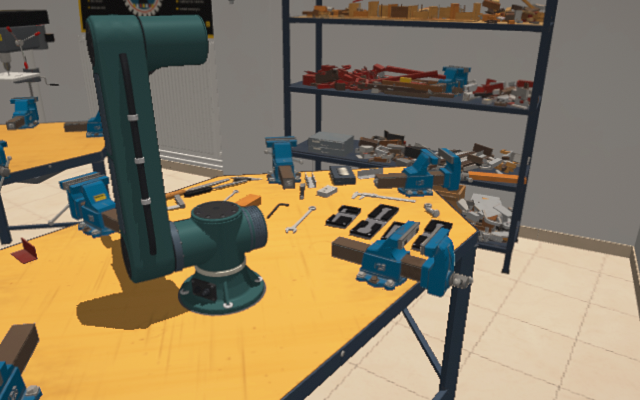

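The top view shows the small spanner at (174,205), block (212,216), hex key (253,212) and big spanner (295,222). The trays are hex (341,198), big (382,195), block (418,217) and small (456,206). The yellow look-alike is at (200,290). In the scene view the arm blocks part of the bench.

```bash
cat > h.py <<'E'
import cv2,numpy as np
def ray(s,uv,z):
    K=np.array([[s["fx"],0,s["cx"]],[0,s["fy"],s["cy"]],[0,0,1]])
    p=cv2.undistortPoints(np.float64(uv).reshape(-1,1,2),K,np.array([s["k1"],0,0,0.]))[:,0]
    E=np.array(s["extrinsics"]);R=E[:3,:3];c=-R.T@E[:3,3]
    d=np.c_[p,np.ones(len(p))]@R
    return (c+d*((z-c[2])/d[:,2])[:,None])[:,:2]
ROI=dict(small=(160,165,188,245),block=(194,188,230,245),hex=(240,182,268,242),big=(283,176,308,270),
 hex_t=(322,160,361,233),big_t=(360,140,402,247),block_t=(400,185,437,248),small_t=(437,160,476,252))
Z=dict(small=.004,block=.032,hex=.006,big=.005,hex_t=.016,big_t=.016,block_t=.016,small_t=.016)
def mask(c,n,roi=None):
    x0,y0,x1,y1=roi or ROI[n]
    hsv=cv2.cvtColor(c,cv2.COLOR_BGR2HSV).astype(int);H,S,V=hsv[...,0],hsv[...,1],hsv[...,2]
    m=(H<14)&(S>120) if n=="block" else ((V<110) if n=="hex" else (S<110))
    o=np.zeros(m.shape,np.uint8);o[y0:y1,x0:x1]=m[y0:y1,x0:x1]
    k,l,st,_=cv2.connectedComponentsWithStats(o)
    return (l==1+np.argmax(st[1:,4])).astype(np.uint8)
E
python3 - <<'E'
from bench import *
from h import *
s=snapshot("top");c=s["color"];v=c.copy()
for n in ROI:
    m=mask(c,n);cn=max(cv2.findContours(m,0,2)[0],key=len)
    # superpixel: rect from mask pixels world
    P=ray(s,np.argwhere(m)[:,::-1],Z[n])*1000
    (cx,cy),(w,h),a=cv2.minAreaRect(P.astype(np.float32))
    b=cv2.boxPoints(((cx,cy),(w,h),a));e=[b[1]-b[0],b[2]-b[1]];L=max(e,key=lambda t:np.hypot(*t));L=L if L[0]>0 else -L
    mu=P.mean(0);ev=np.linalg.eigh(np.cov((P-mu).T))[1][:,1];ev=ev*np.sign(ev[0])
    print(n,np.round([cx,cy,w,h],1),"axis",round(np.degrees(np.arctan2(L[1],L[0])),1),"pca",np.round(mu,1),round(np.degrees(np.arctan2(ev[1],ev[0])),1))
    cv2.drawContours(v,[cn],-1,(0,0,255) if n[-2:]!="_t" else (0,255,0),1)
cv2.imwrite("pics/c.png",cv2.resize(np.hstack([c[135:275,155:315],c[135:275,320:480]]),None,fx=2.5,fy=2.5,interpolation=2))
cv2.imwrite("pics/v.png",cv2.resize(np.vstack([np.hstack([c[135:275,155:315],c[135:275,320:480]]),np.hstack([v[135:275,155:315],v[135:275,320:480]])]),None,fx=2.1,fy=2.1,interpolation=2))
E
```

```text
small [496.8 347.6 177.4  26.5] axis 9.3 pca [486.2 347.1] 10.6Traceback (most recent call last):
  File "<stdin>", line 5, in <module>
  File "h.py", line 17, in mask
    return (l==1+np.argmax(st[1:,4])).astype(np.uint8)
                 ~~~~~~~~~^^^^^^^^^^
    return _wrapfunc(a, 'argmax', axis=axis, out=out, **kwds)
    return bound(*args, **kwds)
ValueError: attempt to get argmax of an empty sequence
```

```bash
cat > m.py <<'E'
from bench import *
from h import *
import sys
def measure(names,pic=None,rois={}):
    s=snapshot("top");c=s["color"];v=c.copy()
    for n in names:
        m=mask(c,n,rois.get(n));cn=max(cv2.findContours(m,0,2)[0],key=len)
        P=ray(s,np.argwhere(m)[:,::-1],Z[n])*1000
        (cx,cy),(w,h),a=cv2.minAreaRect(P.astype(np.float32))
        b=cv2.boxPoints(((cx,cy),(w,h),a));e=[b[1]-b[0],b[2]-b[1]];L=max(e,key=lambda t:np.hypot(*t));L=L if L[0]>0 else -L
        mu=P.mean(0);ev=np.linalg.eigh(np.cov((P-mu).T))[1][:,1];ev=ev*np.sign(ev[0])
        print(n,np.round([cx,cy,w,h],1),"axis",round(np.degrees(np.arctan2(L[1],L[0])),1),"pca",np.round(mu,1),round(np.degrees(np.arctan2(ev[1],ev[0])),1))
        cv2.drawContours(v,[cn],-1,(0,0,255) if n[-2:]!="_t" else (0,255,0),1)
    if pic: cv2.imwrite(pic,cv2.resize(np.vstack([np.hstack([c[135:275,155:315],c[135:275,320:480]]),np.hstack([v[135:275,155:315],v[135:275,320:480]])]),None,fx=2.1,fy=2.1,interpolation=2))
E
python3 - <<'E'
from bench import *
from h import *
c=snapshot("top")["color"];h=cv2.cvtColor(c,cv2.COLOR_BGR2HSV);print(h[215,206:222:4].tolist(),h[215,186:194:3].tolist(),h[236,206:220:4].tolist())
E
sed -i 's/(H<14)&(S>120)/(V<BV)/' h.py
```

```text
[[15, 181, 172], [15, 182, 174], [15, 180, 173], [14, 183, 171]] [[18, 167, 195], [18, 168, 196], [18, 167, 196]] [[14, 173, 102], [14, 175, 112], [14, 174, 133], [14, 165, 74]]
```

```bash
sed -i 's/(V<BV)/(H<17)\&(V>152)/' h.py; python3 - <<'E'
from m import *
measure(list(ROI),"pics/v.png")
E
```

```text
small [496.8 347.6 177.4  26.5] axis 9.3 pca [486.1 347.1] 10.6
block [467.  238.8  46.  104.1] axis -0.3 pca [466.6 239. ] -1.0
hex [488.7 140.   32.1 123.7] axis -3.7 pca [496.4 138.9] 3.7
big [466.9  21.1 221.3  35.9] axis 4.9 pca [454.9  22.2] 6.3
hex_t [537.6 -94.7 147.9  69.5] axis 2.9 pca [536.5 -95.4] 2.3
big_t [ 556.5 -200.2   70.5  248.2] axis -2.1 pca [ 552.8 -200.2] -2.3
block_t [ 498.3 -296.   131.9   69.2] axis 0.7 pca [ 497.3 -295.2] 1.3
small_t [ 532.5 -396.5   70.3  207. ] axis -1.2 pca [ 529.7 -395.4] -1.1
```

View pics/v.png

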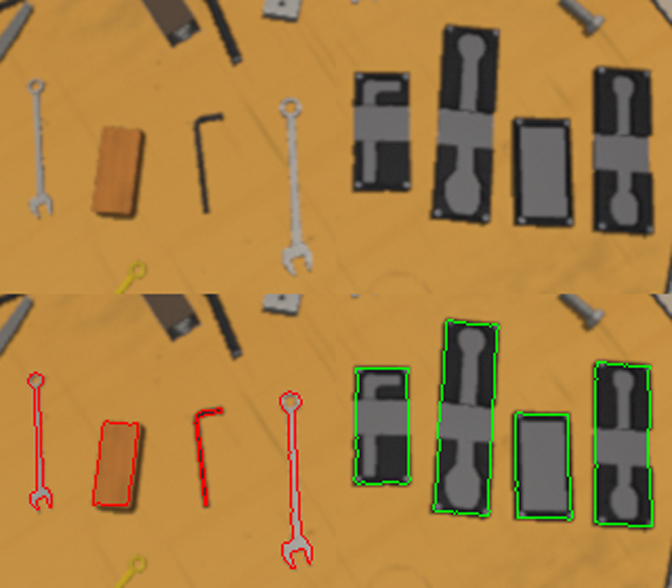

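The contours fit all eight items. All tools already point the same way as their recesses (jaw at the bottom of the picture, hex short arm at top right), so only small turns are needed. Next I fit the shank lines.

```bash
cat > sh.py <<'E'
from bench import *
from h import *
def line(s,m,z,f0,f1):
    "centre line fit over the row fraction f0..f1, plus axial extents"
    P=np.argwhere(m);r0,r1=P[:,0].min(),P[:,0].max()
    rows=range(int(r0+f0*(r1-r0)),int(r0+f1*(r1-r0))+1)
    C=ray(s,[(P[P[:,0]==r,1].mean(),r) for r in rows],z)*1000
    vx,vy,x0,y0=cv2.fitLine(C.astype(np.float32),cv2.DIST_HUBER,0,.01,.01).ravel()
    d=np.array([vx,vy])*np.sign(vx);W=ray(s,P[:,::-1],z)*1000
    t=(W-[x0,y0])@d;mid=(t.min()+t.max())/2
    return np.array([x0,y0])+d*mid,np.degrees(np.arctan2(d[1],d[0])),t.max()-t.min()
if __name__=="__main__":
    s=snapshot("top");c=s["color"]
    for n,a,b in(("small",.2,.75),("big",.2,.75),("hex",.15,.97)):
        o,th,L=line(s,mask(c,n),Z[n],a,b);print(n,"mid",np.round(o,1),"th",round(th,1),"len",round(L,1))
    g=cv2.cvtColor(c,cv2.COLOR_BGR2HSV)[...,2]
    for n,a,b in(("small_t",.2,.7),("big_t",.2,.7),("hex_t",.3,.9),("block_t",.1,.9)):
        x0,y0,x1,y1=ROI[n];M=mask(c,n)
        m=((g>65)&(cv2.erode(M,np.ones((7,7)))>0)).astype(np.uint8)
        k,l,st,_=cv2.connectedComponentsWithStats(m);m=(l==1+np.argmax(st[1:,4]))
        o,th,L=line(s,m,.008,a,b);print(n,"recess mid",np.round(o,1),"th",round(th,1),"len",round(L,1))
    for z in(0,.1,.15):print(z,np.round(ray(s,[(240,152),(352,98),(380,308)],z),3).tolist())
    print(g[195:215,456].tolist())
E
python3 sh.py
```

```text
small mid [495.4 348.7] th 10.7 len 180.0
big mid [466.7  23.4] th 6.4 len 221.4
hex mid [484.8 141. ] th 11.9 len 119.9
small_t recess mid [ 533.6 -398.2] th -4.1 len 187.7
big_t recess mid [ 557.5 -201.9] th -3.2 len 230.7
hex_t recess mid [540.1 -92.2] th -13.7 len 135.3
block_t recess mid [ 499.  -297.3] th 2.0 len 114.1
0 [[0.652, 0.186], [0.832, -0.115], [0.263, -0.204]]
0.1 [[0.617, 0.163], [0.778, -0.106], [0.268, -0.187]]
0.15 [[0.599, 0.151], [0.751, -0.102], [0.271, -0.178]]
[107, 105, 108, 102, 81, 97, 104, 106, 105, 104, 105, 106, 105, 104, 105, 105, 106, 106, 106, 105]
```

```bash
python3 - <<'E'
from sh import *
s=snapshot("top");c=s["color"]
for n,a,b in(("hex",.3,.97),("block",.2,.8),("small_t",.1,.9),("big_t",.1,.9),("hex_t",.1,.9),("block_t",.1,.9)):
    o,th,L=line(s,mask(c,n),Z[n],a,b);print(n,np.round(o,1),round(th,1),round(L,1))
E
```

```text
hex [484.8 141. ] 11.9 119.9
block [467.1 238.9] -0.4 104.3
small_t [ 532.6 -395.3] -1.2 207.0
big_t [ 556.5 -200.3] -2.4 248.1
hex_t [537.6 -95.4] 2.3 148.6
block_t [ 498.3 -295.1] 1.5 132.6
```

```bash
python3 - <<'E'
from sh import *
s=snapshot("top");c=s["color"]
m=mask(c,"hex");P=np.argwhere(m)
for r in sorted(set(P[:,0]))[::3]:
    q=P[P[:,0]==r,1];print(r,q.min(),q.max(),np.round(ray(s,[(q.mean(),r)],.006)[0]*1000,1))
E
```

```text
189 258 260 [549.3 123.5]
192 248 256 [540.  141.3]
195 248 249 [531.4 149.8]
198 248 249 [523.3 149. ]
201 248 249 [515.2 148.3]
204 248 250 [507.2 146.2]
207 249 250 [499.2 144.1]
210 249 251 [491.3 142. ]
213 249 251 [483.3 141.2]
216 250 251 [475.5 139.2]
219 250 252 [467.7 137.1]
222 250 252 [459.8 136.4]
225 251 252 [452.  134.3]
228 251 253 [444.2 132.3]
231 251 253 [436.4 131.5]
234 252 253 [428.7 129.5]
```

```bash
cat > go.py <<'E'
# go.py x y z(mm) th(deg): turn needed, then shift in the tool axes as they stand after the turn
from bench import *
import numpy as np,sys
from scipy.spatial.transform import Rotation as R
x,y,z,th=map(float,sys.argv[1:5]);o=get_obs()
yaw=o["ee_rot"][2];t=-((np.pi+np.radians(th)-yaw+np.pi)%(2*np.pi)-np.pi)
M=R.from_euler("xyz",o["ee_rot"])*R.from_euler("z",t)
d=M.inv().apply(np.array([x,y,z])/1000-o["tool_pos"])
print("turn %.3f"%t,"shift",np.round(d,4),"t",round(o["time"],1))
E
python3 go.py 457.8 22.4 100 6.4
```

```text
turn -0.579 shift [-0.1568 -0.4892  0.1054] t 0.4
```

{"op": "move_tool", "data": {
  "moves": [
    [[0.094,0,0,0,-0.0965],[0.094,0,0,0,-0.0965],[0.094,0,0,0,-0.0965],[0.094,0,0,0,-0.0965],[0.094,0,0,0,-0.0965],[0.094,0,0,0,-0.0965],[0.05,-0.0112,-0.035,0,0],[0.05,-0.0112,-0.035,0,0],[0.05,-0.0112,-0.035,0,0],[0.05,-0.0112,-0.035,0,0],[0.05,-0.0112,-0.035,0,0],[0.05,-0.0112,-0.035,0,0],[0.05,-0.0112,-0.035,0,0],[0.05,-0.0112,-0.035,0,0],[0.05,-0.0112,-0.035,0,0],[0.05,-0.0112,-0.035,0,0],[0.05,-0.0112,-0.035,0,0],[0.05,-0.0112,-0.035,0,0],[0.05,-0.0112,-0.035,0,0],[0.05,-0.0112,-0.035,0,0]]
  ]
}}

```text
time: 2.07
tool_pos: [0.4586, 0.02, 0.2058]
ee_rot: [3.142, 0.001, -3.03]
wrist_force: [1.4, -0.2, 0.1]
width: 0.05
finger_force: 0.0
```

```bash
python3 go.py 457.8 22.4 40 6.4
```

```text
turn 0.000 shift [0.0007 0.0025 0.1658] t 2.1
```

{"op": "move_tool", "data": {
  "moves": [
    [[0.05,0.0007,0.0025,0.033,0],[0.05,0,0,0.033,0],[0.05,0,0,0.033,0],[0.05,0,0,0.033,0],[0.05,0,0,0.033,0],[0.05,0,0,0,0],[0.05,0,0,0,0]]
  ]
}}

```text
time: 2.65
tool_pos: [0.4557, 0.0243, 0.0392]
ee_rot: [3.141, -0.004, -3.029]
wrist_force: [0.2, 0.5, 0.6]
width: 0.0499
finger_force: 0.0
```

```bash
python3 go.py 457.8 22.4 1.5 6.4
python3 - <<'E'
from bench import *
import cv2
c=snapshot("top")["color"];cv2.imwrite("pics/g1.png",cv2.resize(c[150:300,220:380],None,fx=3,fy=3))
E
```

```text
turn 0.000 shift [-0.002  -0.0022  0.0377] t 2.6
```

View pics/g1.png

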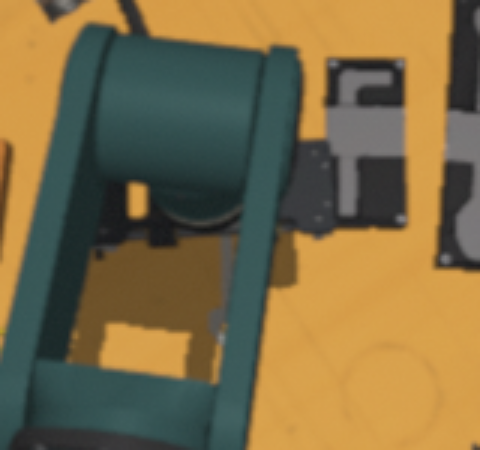

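The arm covers the spanner's middle; its jaw can just be seen near (217,320). I'll go down in steps and judge by force and width.

{"op": "move_tool", "data": {
  "moves": [
    [[0.05,-0.001,-0.001,0.015,0],[0.05,0,0,0.012,0],[0.05,0,0,0.006,0],[0.05,0,0,0,0],[0.05,0,0,0,0]]
  ]
}}

```text
time: 3.12
tool_pos: [0.4597, 0.0233, 0.0093]
ee_rot: [-3.141, 0.003, -3.029]
wrist_force: [-0.6, -0.0, 0.1]
width: 0.0499
finger_force: 0.0
```

```bash
python3 go.py 457.8 22.4 1.5 6.4
```

```text
turn 0.001 shift [ 0.002  -0.0007  0.0078] t 3.1
```

{"op": "move_tool", "data": {
  "moves": [
    [[0.05,0,0,0,0]]
  ]
}}

```text
time: 3.2
tool_pos: [0.4598, 0.0233, 0.0093]
ee_rot: [-3.141, 0.003, -3.029]
wrist_force: [-0.1, 1.2, -1.0]
width: 0.0497
finger_force: 0.0
```

```bash
python3 go.py 457.8 22.4 1.5 6.4
```

```text
turn 0.001 shift [ 0.0021 -0.0007  0.0078] t 3.2
```

{"op": "move_tool", "data": {
  "moves": [
    [[0.05,0,0,0.004,0],[0.05,0,0,0.0025,0],[0.05,0,0,0,0],[0.05,0,0,0,0]]
  ]
}}

```text
time: 3.53
tool_pos: [0.4581, 0.0234, 0.0008]
ee_rot: [3.141, -0.0, -3.029]
wrist_force: [0.2, 0.9, 0.3]
width: 0.0501
finger_force: 0.0
```

{"op": "move_tool", "data": {
  "moves": [
    [[0.0,0,0,0,0],[0.0,0,0,0,0],[0.0,0,0,0,0],[0.0,0,0,0,0],[0.0,0,0,0,0],[0.0,0,0,0,0],[0.0,0,0,0,0],[0.0,0,0,0,0]]
  ]
}}

```text
time: 4.2
tool_pos: [0.4584, 0.0233, 0.001]
ee_rot: [-3.142, 0.0, -3.029]
wrist_force: [0.6, -0.7, 0.5]
width: 0.0107
finger_force: 30.0
```

Gripped: the width of 10.7 mm matches the shank. I'll lift it and carry it to the big tray.

{"op": "move_tool", "data": {
  "moves": [
    [[0,0,0,-0.015,0],[0,0,0,-0.025,0],[0,0,0,-0.03,0],[0,0,0,-0.03,0],[0,0,0,0,0.08],[0,0,0,0,0.072],[0,0,0,0,0]]
  ]
}}

```text
time: 4.78
tool_pos: [0.4585, 0.0234, 0.1015]
ee_rot: [3.141, 0.001, 3.101]
wrist_force: [0.5, 0.2, -2.3]
width: 0.0108
finger_force: 30.0
```

```bash
python3 go.py 547.7 -200.1 100 -2.3
```

```text
turn -0.001 shift [-0.0981 -0.2197  0.0015] t 4.8
```

{"op": "move_tool", "data": {
  "moves": [
    [[0,-0.014,-0.0314,0,0],[0,-0.014,-0.0314,0,0],[0,-0.014,-0.0314,0,0],[0,-0.014,-0.0314,0,0],[0,-0.014,-0.0314,0,0],[0,-0.014,-0.0314,0,0],[0,-0.014,-0.0314,0,0],[0,0,0,0,0],[0,0,0,0,0],[0,0,0,0,0]]
  ]
}}

```text
time: 5.62
tool_pos: [0.5468, -0.1995, 0.0998]
ee_rot: [3.14, -0.002, 3.102]
wrist_force: [-0.0, 0.9, 0.5]
width: 0.0105
finger_force: 30.0
```

```bash
python3 go.py 547.7 -200.1 40 -2.3;python3 - <<'E'
from bench import *
import cv2
c=snapshot("top")["color"];cv2.imwrite("pics/g2.png",cv2.resize(c[120:270,310:480],None,fx=3,fy=3))
E
```

```text
turn 0.001 shift [-0.0011 -0.0007  0.0598] t 5.6
```

View pics/g2.png

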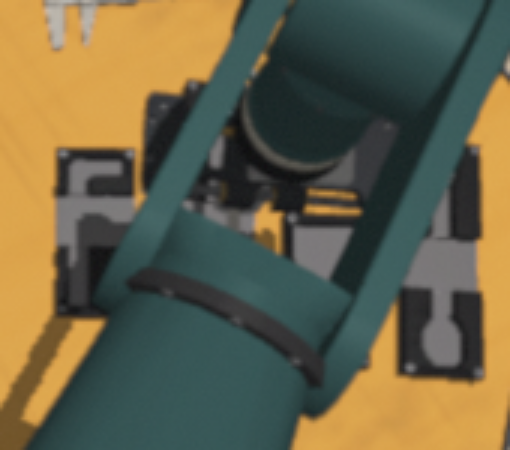

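The arm hides the spanner again, so the descent will go by height and force. A seated spanner means TCP z ≈ 9 mm.

{"op": "move_tool", "data": {
  "moves": [
    [[0,-0.001,-0.0005,0.03,0],[0,0,0,0.03,0],[0,0,0,0.015,0],[0,0,0,0,0],[0,0,0,0,0]]
  ]
}}

```text
time: 6.08
tool_pos: [0.5476, -0.199, 0.0253]
ee_rot: [3.14, -0.002, 3.104]
wrist_force: [-0.6, 0.1, -0.6]
width: 0.0107
finger_force: 30.0
```

```bash
python3 go.py 547.7 -200.1 9 -2.3
```

```text
turn 0.002 shift [-0.0002 -0.0011  0.0163] t 6.1
```

{"op": "move_tool", "data": {
  "moves": [
    [[0,0,-0.001,0.006,0],[0,0,0,0.004,0],[0,0,0,0,0],[0,0,0,0,0]]
  ]
}}

```text
time: 6.42
tool_pos: [0.5488, -0.2018, 0.0167]
ee_rot: [-3.141, 0.001, 3.102]
wrist_force: [0.3, -0.1, -0.9]
width: 0.0108
finger_force: 30.0
```

{"op": "move_tool", "data": {
  "moves": [
    [[0,0,0,0.003,0],[0,0,0,0.002,0],[0,0,0,0,0],[0,0,0,0,0]]
  ]
}}

```text
time: 6.75
tool_pos: [0.5483, -0.2017, 0.0108]
ee_rot: [3.141, -0.0, 3.102]
wrist_force: [-0.2, 1.3, -1.7]
width: 0.0106
finger_force: 30.0
```

{"op": "move_tool", "data": {
  "moves": [
    [[0,0,0,0.001,0],[0,0,0,0,0],[0.03,0,0,0,0],[0.03,0,0,0,0],[0.03,0,0,0,0],[0.03,0,0,0,0],[0.03,0,0,0,0],[0.03,0,0,-0.01,0],[0.03,0,0,-0.02,0],[0.03,0,0,-0.03,0],[0.03,0,0,-0.035,0],[0.03,0,0,-0.035,0]]
  ]
}}

```text
time: 7.75
tool_pos: [0.548, -0.2015, 0.1416]
ee_rot: [3.141, -0.001, 3.102]
wrist_force: [-0.1, -0.2, 0.5]
width: 0.03
finger_force: 0.0
```

```bash
python3 go.py 490.5 347.8 140 10.7
```

```text
turn -0.227 shift [-0.0455  0.5504  0.0019] t 7.8
```

{"op": "move_tool", "data": {
  "moves": [
    [[0.03,0,0,0,-0.114],[0.03,0,0,0,-0.113],[0.04,0,0.034,0,0],[0.04,0,0.034,0,0],[0.04,0,0.034,0,0],[0.04,0,0.034,0,0],[0.04,0,0.034,0,0],[0.04,0,0.034,0,0],[0.04,0,0.034,0,0],[0.04,0,0.034,0,0],[0.04,-0.0056,0.034,0,0],[0.04,-0.0056,0.034,0,0],[0.04,-0.0056,0.034,0,0],[0.04,-0.0056,0.034,0,0],[0.04,-0.0056,0.034,0,0],[0.04,-0.0056,0.034,0,0],[0.04,-0.0056,0.034,0,0],[0.04,-0.0056,0.034,0,0],[0.04,0,0,0,0],[0.04,0,0,0,0]]
  ]
}}

```text
time: 9.42
tool_pos: [0.4908, 0.3426, 0.1404]
ee_rot: [-3.141, 0.0, -2.951]
wrist_force: [-0.6, -0.8, 0.8]
width: 0.0402
finger_force: 0.0
```

```bash
python3 go.py 490.5 347.8 40 10.7
python3 - <<'E'
from bench import *
import cv2,numpy as np
s=snapshot("top")["color"];cv2.imwrite("pics/g3.png",cv2.resize(s[120:270,320:490],None,fx=3,fy=3,interpolation=2))
E
```

```text
turn 0.004 shift [-0.0006  0.0052  0.1004] t 9.4
```

View pics/g3.png

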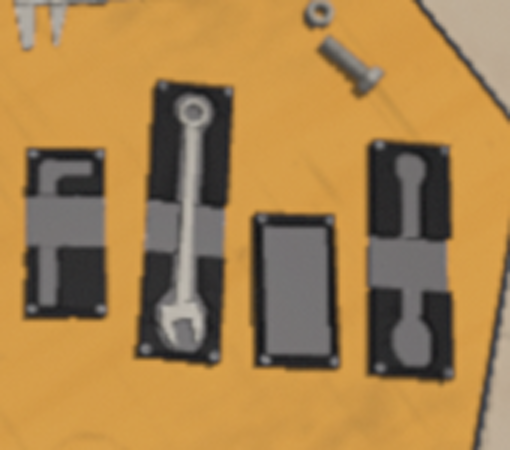

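The big spanner lies in its recess, ring at (193,112) and jaw at (182,325) in the crop, with the outline showing all round. Next is the small spanner.

{"op": "move_tool", "data": {
  "moves": [
    [[0.04,0,0.005,0.03,0],[0.04,0,0,0.035,0],[0.04,0,0,0.03,0],[0.04,0,0,0.02,0],[0.04,0,0,0.012,0],[0.04,0,0,0,0],[0.04,0,0,0,0]]
  ]
}}

```text
time: 10.05
tool_pos: [0.4908, 0.3452, 0.0135]
ee_rot: [-3.142, 0.0, -2.956]
wrist_force: [-0.5, 0.1, 1.3]
width: 0.0403
finger_force: 0.0
```

```bash
python3 go.py 490.5 347.8 1 10.7
```

```text
turn -0.001 shift [-0.0002  0.0026  0.0125] t 10.1
```

{"op": "move_tool", "data": {
  "moves": [
    [[0.04,0,0.0025,0.006,0],[0.04,0,0,0.004,0],[0.04,0,0,0.002,0],[0.04,0,0,0,0],[0.04,0,0,0,0]]
  ]
}}

```text
time: 10.47
tool_pos: [0.49, 0.3487, 0.0014]
ee_rot: [3.141, 0.001, -2.954]
wrist_force: [-0.6, -0.0, 0.4]
width: 0.0399
finger_force: 0.0
```

{"op": "move_tool", "data": {
  "moves": [
    [[0.0,0,0,0,0],[0.0,0,0,0,0],[0.0,0,0,0,0],[0.0,0,0,0,0],[0.0,0,0,0,0],[0.0,0,0,0,0],[0.0,0,0,0,0]]
  ]
}}

```text
time: 11.05
tool_pos: [0.4899, 0.3484, 0.0011]
ee_rot: [-3.142, 0.0, -2.954]
wrist_force: [0.0, 0.1, 1.4]
width: 0.0077
finger_force: 30.0
```

{"op": "move_tool", "data": {
  "moves": [
    [[0,0,0,-0.015,0],[0,0,0,-0.025,0],[0,0,0,-0.03,0],[0,0,0,-0.03,0],[0,0.02,0,0,0.104],[0,0.03,0,0,0.104],[0,0,0,0,0],[0,0,0,0,0]]
  ]
}}

```text
time: 11.72
tool_pos: [0.4389, 0.342, 0.1005]
ee_rot: [-3.141, -0.001, 3.123]
wrist_force: [0.1, 0.4, -0.0]
width: 0.0079
finger_force: 30.0
```

```bash
python3 go.py 528 -395.9 100 -1.2
```

```text
turn 0.002 shift [-0.1045 -0.7359  0.0008] t 11.7
```

{"op": "move_tool", "data": {
  "moves": [
    [[0,0,-0.036,0,0],[0,0,-0.036,0,0],[0,0,-0.036,0,0],[0,0,-0.036,0,0],[0,0,-0.036,0,0],[0,0,-0.036,0,0],[0,0,-0.036,0,0],[0,0,-0.036,0,0],[0,0,-0.036,0,0],[0,0,-0.036,0,0],[0,-0.0105,-0.036,0,0],[0,-0.0105,-0.036,0,0],[0,-0.0105,-0.036,0,0],[0,-0.0105,-0.036,0,0],[0,-0.0105,-0.036,0,0],[0,-0.0105,-0.036,0,0],[0,-0.0105,-0.036,0,0],[0,-0.0105,-0.036,0,0],[0,-0.0105,-0.036,0,0],[0,-0.0105,-0.036,0,0]]
  ]
}}

```text
time: 13.38
tool_pos: [0.5307, -0.3826, 0.1001]
ee_rot: [3.141, -0.0, 3.121]
wrist_force: [0.1, -0.9, -1.6]
width: 0.0083
finger_force: 30.0
```

{"op": "move_tool", "data": {
  "moves": [
    [[0,0,0,0,0],[0,0,0,0,0]]
  ]
}}

```text
time: 13.55
tool_pos: [0.5301, -0.3822, 0.0989]
ee_rot: [3.14, -0.002, 3.118]
wrist_force: [0.9, 0.1, -1.4]
width: 0.0076
finger_force: 30.0
```

```bash
python3 go.py 528 -395.9 40 -1.2
```

```text
turn -0.002 shift [ 0.0017 -0.0138  0.0589] t 13.6
```

{"op": "move_tool", "data": {
  "moves": [
    [[0,0.0017,-0.0138,0,0],[0,0,0,0.03,0],[0,0,0,0.03,0],[0,0,0,0.012,0],[0,0,0,0,0],[0,0,0,0,0]]
  ]
}}

```text
time: 14.05
tool_pos: [0.528, -0.3929, 0.0288]
ee_rot: [3.141, -0.001, 3.122]
wrist_force: [-0.3, -0.7, -0.7]
width: 0.0074
finger_force: 30.0
```

```bash
python3 go.py 528 -395.9 9 -1.2
```

```text
turn 0.001 shift [-0.     -0.003   0.0198] t 14.1
```

{"op": "move_tool", "data": {
  "moves": [
    [[0,0,-0.0025,0.006,0],[0,0,0,0.005,0],[0,0,0,0,0],[0,0,0,0,0]]
  ]
}}

```text
time: 14.38
tool_pos: [0.5285, -0.3962, 0.0186]
ee_rot: [-3.141, 0.001, 3.121]
wrist_force: [-0.2, -0.8, -1.4]
width: 0.0079
finger_force: 30.0
```

```bash
python3 go.py 528 -395.9 9 -1.2
```

```text
turn 0.000 shift [0.0005 0.0003 0.0096] t 14.4
```

{"op": "move_tool", "data": {
  "moves": [
    [[0,0,0,0.003,0],[0,0,0,0.0025,0],[0,0,0,0,0],[0,0,0,0,0]]
  ]
}}

```text
time: 14.72
tool_pos: [0.5281, -0.3959, 0.0121]
ee_rot: [3.141, -0.0, 3.121]
wrist_force: [-0.8, -0.4, -0.9]
width: 0.0078
finger_force: 30.0
```

{"op": "move_tool", "data": {
  "moves": [
    [[0,0,0,0.0025,0],[0,0,0,0,0],[0,0,0,0,0]]
  ]
}}

```text
time: 14.97
tool_pos: [0.5281, -0.3959, 0.0097]
ee_rot: [3.141, -0.0, 3.121]
wrist_force: [-0.0, -0.5, -1.5]
width: 0.0079
finger_force: 30.0
```

{"op": "move_tool", "data": {
  "moves": [
    [[0.03,0,0,0,0],[0.03,0,0,0,0],[0.03,0,0,0,0],[0.03,0,0,0,0],[0.03,0,0,0,0],[0.03,0,0,-0.01,0],[0.03,0,0,-0.02,0],[0.03,0,0,-0.03,0],[0.03,0,0,-0.035,0],[0.03,0,0,-0.035,0]]
  ]
}}

```text
time: 15.8
tool_pos: [0.5278, -0.3957, 0.1415]
ee_rot: [3.141, -0.001, 3.121]
wrist_force: [0.6, -0.2, 0.4]
width: 0.0298
finger_force: 0.0
```

```bash
python3 go.py 496.6 143.4 140 11.5
```

```text
turn -0.222 shift [-0.0769  0.5345  0.0019] t 15.8
```

{"op": "move_tool", "data": {
  "moves": [
    [[0.03,0,0,0,-0.111],[0.03,0,0,0,-0.111],[0.03,-0.0047,0.0335,0,0],[0.03,-0.0047,0.0335,0,0],[0.03,-0.0047,0.0335,0,0],[0.03,-0.0047,0.0335,0,0],[0.03,-0.0047,0.0335,0,0],[0.03,-0.0047,0.0335,0,0],[0.03,-0.0047,0.0335,0,0],[0.03,-0.0047,0.0335,0,0],[0.03,-0.0047,0.0335,0,0],[0.03,-0.0047,0.0335,0,0],[0.03,-0.0047,0.0335,0,0],[0.03,-0.0047,0.0335,0,0],[0.03,-0.0047,0.0335,0,0],[0.03,-0.0047,0.0335,0,0],[0.03,-0.0047,0.0335,0,0],[0.03,-0.0047,0.0335,0,0],[0.03,0,0,0,0],[0.03,0,0,0,0]]
  ]
}}

```text
time: 17.47
tool_pos: [0.4947, 0.1456, 0.1409]
ee_rot: [-3.141, 0.001, -2.937]
wrist_force: [0.1, -0.3, 0.2]
width: 0.0298
finger_force: 0.0
```

```bash
python3 go.py 496.6 143.4 40 11.5
python3 - <<'E'
from bench import *
import cv2,numpy as np
s=snapshot("top")["color"];cv2.imwrite("pics/g4.png",cv2.resize(s[120:270,320:490],None,fx=3,fy=3,interpolation=2))
E
```

```text
turn 0.004 shift [-0.0013 -0.0025  0.1009] t 17.5
```

View pics/g4.png

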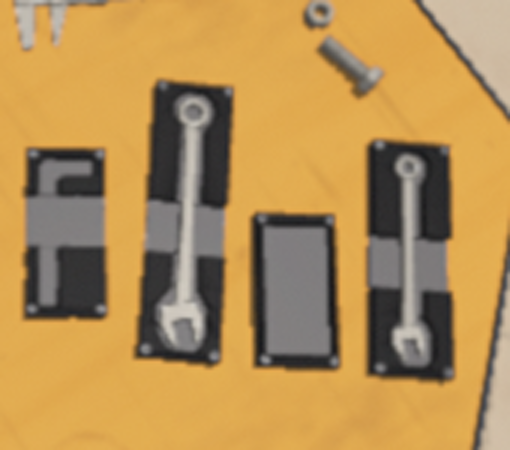

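Both spanners are in their recesses; the small one has its ring at (408,167) and jaw at (411,343). Next is the hex key.

{"op": "move_tool", "data": {
  "moves": [
    [[0.03,-0.001,-0.0025,0.03,0],[0.03,0,0,0.035,0],[0.03,0,0,0.03,0],[0.03,0,0,0.02,0],[0.03,0,0,0.012,0],[0.03,0,0,0,0],[0.03,0,0,0,0]]
  ]
}}

```text
time: 18.1
tool_pos: [0.4967, 0.1411, 0.0134]
ee_rot: [-3.141, 0.0, -2.942]
wrist_force: [0.9, 0.4, -0.1]
width: 0.0302
finger_force: 0.0
```

```bash
python3 go.py 496.6 143.4 1.5 11.5
```

```text
turn -0.001 shift [-0.0003  0.0023  0.0119] t 18.1
```

{"op": "move_tool", "data": {
  "moves": [
    [[0.03,0,0.002,0.006,0],[0.03,0,0,0.004,0],[0.03,0,0,0.0015,0],[0.03,0,0,0,0],[0.03,0,0,0,0]]
  ]
}}

```text
time: 18.52
tool_pos: [0.4961, 0.144, 0.0019]
ee_rot: [3.142, 0.001, -2.94]
wrist_force: [-0.1, -0.5, 0.4]
width: 0.0296
finger_force: 0.0
```

{"op": "move_tool", "data": {
  "moves": [
    [[0.0,0,0,0,0],[0.0,0,0,0,0],[0.0,0,0,0,0],[0.0,0,0,0,0],[0.0,0,0,0,0],[0.0,0,0,0,0],[0.0,0,0,0,0]]
  ]
}}

```text
time: 19.1
tool_pos: [0.496, 0.1439, 0.0016]
ee_rot: [3.141, 0.0, -2.94]
wrist_force: [-0.2, -0.5, 0.6]
width: 0.0071
finger_force: 30.0
```

{"op": "move_tool", "data": {
  "moves": [
    [[0,0,0,-0.015,0],[0,0,0,-0.025,0],[0,0,0,-0.03,0],[0,0,0,-0.03,0],[0,0,0,0,0.079],[0,0,0,0,0.078],[0,0,0,0,0],[0,0,0,0,0]]
  ]
}}

```text
time: 19.77
tool_pos: [0.4956, 0.1438, 0.1011]
ee_rot: [-3.142, -0.001, -3.095]
wrist_force: [0.2, 0.7, -0.6]
width: 0.0069
finger_force: 30.0
```

```bash
python3 go.py 547.3 -79.1 100 2.5
```

```text
turn 0.003 shift [-0.042  -0.225   0.0011] t 19.8
```

{"op": "move_tool", "data": {
  "moves": [
    [[0,-0.006,-0.0321,0,0],[0,-0.006,-0.0321,0,0],[0,-0.006,-0.0321,0,0],[0,-0.006,-0.0321,0,0],[0,-0.006,-0.0321,0,0],[0,-0.006,-0.0321,0,0],[0,-0.006,-0.0321,0,0],[0,0,0,0,0],[0,0,0,0.03,0],[0,0,0,0.03,0],[0,0,0,0.012,0],[0,0,0,0,0],[0,0,0,0,0]]
  ]
}}

```text
time: 20.85
tool_pos: [0.5471, -0.0781, 0.0288]
ee_rot: [3.141, -0.002, -3.096]
wrist_force: [0.3, 0.2, 0.1]
width: 0.0074
finger_force: 30.0
```

```bash
python3 go.py 547.3 -79.1 9.5 2.5
```

```text
turn 0.002 shift [-0.0002 -0.001   0.0193] t 20.9
```

{"op": "move_tool", "data": {
  "moves": [
    [[0,0,-0.001,0.006,0],[0,0,0,0.005,0],[0,0,0,0,0],[0,0,0,0,0]]
  ]
}}

```text
time: 21.18
tool_pos: [0.5481, -0.0797, 0.019]
ee_rot: [-3.141, 0.001, -3.097]
wrist_force: [0.4, 0.3, -1.5]
width: 0.0068
finger_force: 30.0
```

```bash
python3 go.py 547.3 -79.1 9.5 2.5
```

```text
turn 0.001 shift [0.0008 0.0006 0.0095] t 21.2
```

{"op": "move_tool", "data": {
  "moves": [
    [[0,0,0,0.003,0],[0,0,0,0.0025,0],[0,0,0,0,0],[0,0,0,0,0]]
  ]
}}

```text
time: 21.52
tool_pos: [0.5477, -0.0797, 0.0128]
ee_rot: [3.141, -0.0, -3.097]
wrist_force: [0.1, 0.5, 0.0]
width: 0.0069
finger_force: 30.0
```

{"op": "move_tool", "data": {
  "moves": [
    [[0,0,0,0.0025,0],[0,0,0,0,0],[0,0,0,0,0]]
  ]
}}

```text
time: 21.77
tool_pos: [0.5477, -0.0797, 0.0103]
ee_rot: [3.141, -0.0, -3.097]
wrist_force: [-0.2, -0.4, 0.0]
width: 0.0068
finger_force: 30.0
```

{"op": "move_tool", "data": {
  "moves": [
    [[0.03,0,0,0,0],[0.03,0,0,0,0],[0.03,0,0,0,0],[0.03,0,0,0,0],[0.03,0,0,0,0],[0.03,0,0,-0.01,0],[0.03,0,0,-0.02,0],[0.03,0,0,-0.03,0],[0.03,0,0,-0.035,0],[0.03,0,0,-0.035,0]]
  ]
}}

```text
time: 22.6
tool_pos: [0.5473, -0.0796, 0.1421]
ee_rot: [3.141, -0.001, -3.097]
wrist_force: [0.5, 0.6, 0.6]
width: 0.0304
finger_force: 0.0
```

```bash
python3 go.py 467 239 140 -0.5
```

```text
turn 0.053 shift [0.083  0.3179 0.0023] t 22.6
```

{"op": "move_tool", "data": {
  "moves": [
    [[0.094,0.02,0,0,0.053],[0.094,0.025,0,0,0],[0.094,0.038,0.032,0,0],[0.094,0,0.032,0,0],[0.094,0,0.032,0,0],[0.094,0,0.032,0,0],[0.094,0,0.032,0,0],[0.094,0,0.032,0,0],[0.094,0,0.032,0,0],[0.094,0,0.032,0,0],[0.094,0,0.032,0,0],[0.094,0,0.030,0,0],[0.094,0,0,0,0],[0.094,0,0,0,0]]
  ]
}}

```text
time: 23.77
tool_pos: [0.4736, 0.2338, 0.1411]
ee_rot: [-3.141, 0.001, 3.136]
wrist_force: [0.0, -0.2, -0.2]
width: 0.0942
finger_force: 0.0
```

```bash
python3 go.py 467 239 50 -0.5
python3 - <<'E'
from bench import *
import cv2,numpy as np
s=snapshot("top")["color"];cv2.imwrite("pics/g5.png",cv2.resize(s[120:270,320:490],None,fx=3,fy=3,interpolation=2))
E
```

```text
turn 0.003 shift [0.0067 0.0051 0.0911] t 23.8
```

View pics/g5.png

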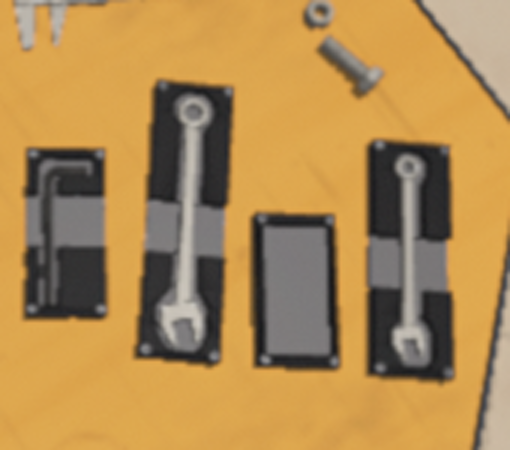

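The hex key sits in its L recess, long arm near (50,235) and short arm at (75,170). Next is the block.

{"op": "move_tool", "data": {
  "moves": [
    [[0.094,0.0067,0.005,0.03,0],[0.094,0,0,0.035,0],[0.094,0,0,0.025,0],[0.094,0,0,0.02,0],[0.094,0,0,0.012,0],[0.094,0,0,0,0],[0.094,0,0,0,0]]
  ]
}}

```text
time: 24.4
tool_pos: [0.4674, 0.2369, 0.0188]
ee_rot: [-3.141, -0.0, 3.131]
wrist_force: [1.0, -0.2, -0.0]
width: 0.0938
finger_force: 0.0
```

```bash
python3 go.py 467 239 13 -0.5
```

```text
turn -0.001 shift [0.0004 0.0021 0.0058] t 24.4
```

{"op": "move_tool", "data": {
  "moves": [
    [[0.094,0,0.0015,0.005,0],[0.04,0,0,0,0],[0.03,0,0,0,0],[0.03,0,0,0,0],[0.03,0,0,0,0],[0.03,0,0,0,0],[0.03,0,0,0,0],[0.03,0,0,0,0],[0.03,0,0,0,0]]
  ]
}}

```text
time: 25.15
tool_pos: [0.4671, 0.2392, 0.0136]
ee_rot: [-3.141, 0.0, 3.133]
wrist_force: [-0.2, -0.8, 0.4]
width: 0.0477
finger_force: 30.0
```

{"op": "move_tool", "data": {
  "moves": [
    [[0.03,0,0,-0.015,0],[0.03,0,0,-0.025,0],[0.03,0,0,-0.03,0],[0.03,0,0,-0.02,0],[0.03,0,0,0,-0.03],[0.03,0,0,0,0],[0.03,0,0,0,0]]
  ]
}}

```text
time: 25.73
tool_pos: [0.4666, 0.2391, 0.1029]
ee_rot: [-3.141, -0.001, -3.121]
wrist_force: [0.5, -0.5, -2.0]
width: 0.048
finger_force: 30.0
```

```bash
python3 go.py 498.5 -295.5 100 1.3
```

```text
turn -0.002 shift [-0.0198 -0.5352  0.003 ] t 25.7
```

{"op": "move_tool", "data": {
  "moves": [
    [[0.03,-0.0012,-0.0334,0,0],[0.03,-0.0012,-0.0334,0,0],[0.03,-0.0012,-0.0334,0,0],[0.03,-0.0012,-0.0334,0,0],[0.03,-0.0012,-0.0334,0,0],[0.03,-0.0012,-0.0334,0,0],[0.03,-0.0012,-0.0334,0,0],[0.03,-0.0012,-0.0334,0,0],[0.03,-0.0012,-0.0334,0,0],[0.03,-0.0012,-0.0334,0,0],[0.03,-0.0012,-0.0334,0,0],[0.03,-0.0012,-0.0334,0,0],[0.03,-0.0012,-0.0334,0,0],[0.03,-0.0012,-0.0334,0,0],[0.03,-0.0012,-0.0334,0,0],[0.03,-0.0012,-0.0334,0,0],[0.03,0,0,0,0],[0.03,0,0,0.03,0],[0.03,0,0,0,0],[0.03,0,0,0,0]]
  ]
}}

```text
time: 27.4
tool_pos: [0.4953, -0.2926, 0.07]
ee_rot: [3.136, -0.006, -3.121]
wrist_force: [-0.7, 0.4, -0.8]
width: 0.0479
finger_force: 30.0
```

```bash
python3 go.py 498.5 -295.5 40 1.3
```

```text
turn -0.002 shift [-0.0033 -0.0032  0.03  ] t 27.4
```

{"op": "move_tool", "data": {
  "moves": [
    [[0.03,-0.003,-0.003,0.015,0],[0.03,0,0,0.015,0],[0.03,0,0,0,0],[0.03,0,0,0,0],[0.03,0,0,0,0]]
  ]
}}

```text
time: 27.82
tool_pos: [0.5013, -0.2973, 0.0447]
ee_rot: [-3.141, 0.001, -3.12]
wrist_force: [-0.4, 0.3, -1.8]
width: 0.048
finger_force: 30.0
```

```bash
python3 go.py 498.5 -295.5 21.6 1.3
```

```text
turn -0.001 shift [0.0027 0.0019 0.0231] t 27.8
```

{"op": "move_tool", "data": {
  "moves": [
    [[0.03,0.001,0.0015,0.008,0],[0.03,0,0,0,0],[0.03,0,0,0,0],[0.03,0,0,0,0],[0.03,0,0,0,0]]
  ]
}}

```text
time: 28.23
tool_pos: [0.4998, -0.2962, 0.0358]
ee_rot: [-3.141, 0.0, -3.12]
wrist_force: [0.3, 0.0, -0.1]
width: 0.0477
finger_force: 30.0
```

```bash
python3 go.py 498.5 -295.5 21.6 1.3
```

```text
turn -0.002 shift [0.0013 0.0007 0.0142] t 28.2
```

{"op": "move_tool", "data": {
  "moves": [
    [[0.03,0.001,0.0005,0.006,0],[0.03,0,0,0.002,0],[0.03,0,0,0,0],[0.03,0,0,0,0]]
  ]
}}

```text
time: 28.57
tool_pos: [0.4983, -0.2954, 0.0269]
ee_rot: [3.141, -0.001, -3.12]
wrist_force: [0.2, -0.0, -1.1]
width: 0.0478
finger_force: 30.0
```

{"op": "move_tool", "data": {
  "moves": [
    [[0.03,0,0,0.002,0],[0.03,0,0,0.002,0],[0.03,0,0,0,0],[0.03,0,0,0,0]]
  ]
}}

```text
time: 28.9
tool_pos: [0.4985, -0.2955, 0.0232]
ee_rot: [3.141, -0.0, -3.12]
wrist_force: [-0.4, -1.2, -1.8]
width: 0.0478
finger_force: 30.0
```

```bash
python3 go.py 498.5 -295.5 21.6 1.3
```

```text
turn -0.001 shift [ 0.     -0.      0.0016] t 28.9
```

Below the rim with no contact force. I'll seat the block, release it and back off.

{"op": "move_tool", "data": {
  "moves": [
    [[0.03,0,0,0.001,0],[0.03,0,0,0,0],[0.066,0,0,0,0],[0.066,0,0,0,0],[0.066,0,0,0,0],[0.066,0,0,0,0],[0.066,0,0,0,0],[0.066,0,0,-0.01,0],[0.066,0,0,-0.02,0],[0.066,0,0,-0.03,0],[0.066,0,0,-0.035,0],[0.066,0,0,-0.035,0]]
  ]
}}

```text
time: 29.9
tool_pos: [0.4982, -0.2952, 0.1541]
ee_rot: [3.141, -0.001, -3.12]
wrist_force: [0.4, -0.0, -0.7]
width: 0.0658
finger_force: 0.0
```

{"op": "move_tool", "data": {
  "moves": [
    [[0.066,0,0.035,0,0],[0.066,0,0.035,0,0],[0.066,0,0.035,0,0],[0.066,0,0.035,0,0],[0.066,0,0.035,0,0],[0.066,0,0.035,0,0],[0.066,0,0.035,0,0],[0.066,0,0.035,0,0],[0.066,0,0.035,0,0],[0.066,0,0.035,0,0],[0.066,0,0.035,0,0],[0.066,0,0.035,0,0],[0.066,0,0.035,0,0],[0.066,0,0.035,0,0],[0.066,0,0,0,0],[0.066,0,0,0,0]]
  ]
}}

```text
time: 31.23
tool_pos: [0.488, 0.1958, 0.1532]
ee_rot: [-3.141, 0.001, -3.117]
wrist_force: [0.4, -0.6, 0.6]
width: 0.066
finger_force: 0.0
```

```bash
python3 - <<'E'
from bench import *
import cv2,numpy as np
s=snapshot("top")["color"];cv2.imwrite("pics/g6.png",cv2.resize(s[120:270,320:490],None,fx=4,fy=4,interpolation=2))
s=snapshot("scene")["color"];cv2.imwrite("pics/g7.png",cv2.resize(s[170:270,310:480],None,fx=4.5,fy=4.5,interpolation=2))
E
```

```text
(no output)
```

View pics/g6.png

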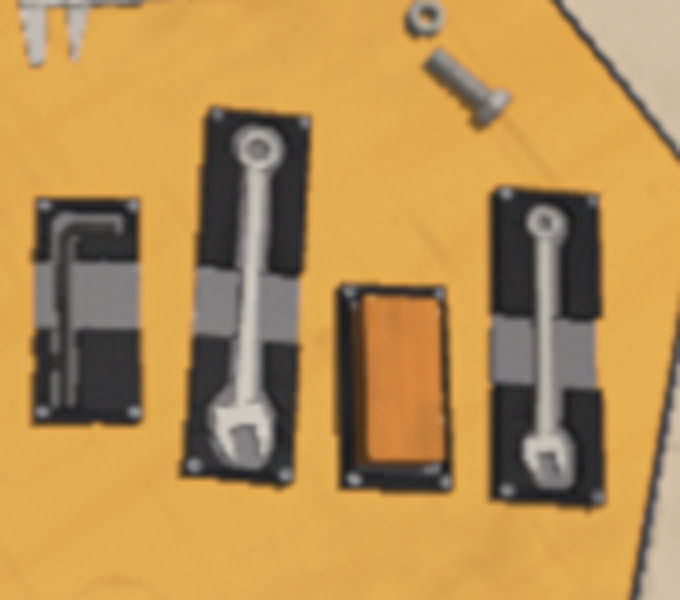

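View pics/g7.png

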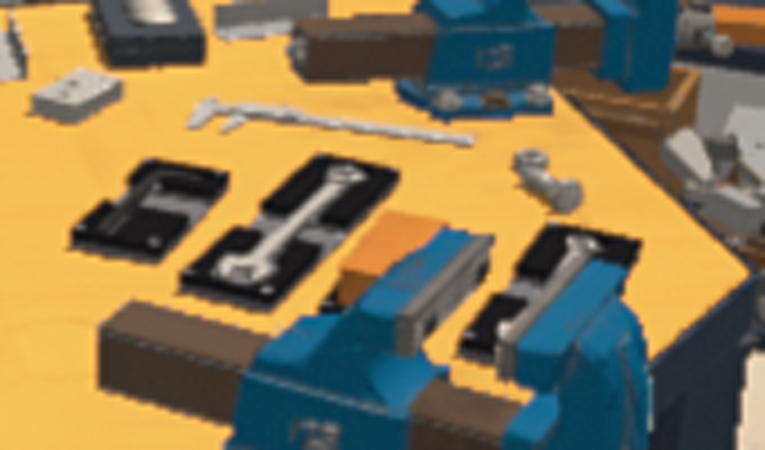

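All four show inside their recesses in both views; block top spans (360–443, 295–465) in the crop. I'll do one numeric check on the block before handing in.

```bash
python3 - <<'E'
from m import *
import h
Z["block"]=.040
measure(["block"],rois={"block":(400,185,437,248)})
E
```

```text
block [ 499.6 -295.2  103.5   46.6] axis 1.3 pca [ 498.4 -295.3] 1.2
```

The block is centred over its tray, to within about 1 mm and 0.1°. Handing in.

```bash
python3 -c "
from bench import *
print(close_job())"
```

```text
the job is handed in; nothing more can be done
None
```

Both spanners, the hex key and the packing block are in their matching trays, confirmed in the camera views. The caliper, steel block and yellow look-alike were left alone, and the job was handed in at about 31 s.

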